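# Clamp a tube block on a lab mixer with its lever bolt

### The job

Get the green tube block ready for shaking on the white block mixer: slide it fully home between the rails against the end stop, screw the bolt with the orange lever in (clockwise from above, lever standing upright) until it is snug on the block, then fold the lever down flat to lock it. Only finger-tight before the lever goes over - do not crush the spring washer - and leave everything else on the bench where it is.

Things in the scene. Friction and masses are not known exactly. Their poses are not given: they have to be found in the camera images.
- mixer: White bench mixer, 250 x 200 mm, fixed. Origin: centre of its underside; x along its rails towards the end stop, z up. Its aluminium table (upper face 108 mm above the bench) reaches from x = -95 to +75 mm, 96 mm wide. Side rails 12 mm high, 66 mm apart inside, from x = -46 to +74 mm with flared mouths from x = -66 mm. Bolt axis at x = +42 mm, y = 0.
- end_stop (a point): Middle of the near face of the steel end stop across the far end of the rails, 7 mm above the mixer's table; the stop is 14 mm high and 84 mm wide. Axes as the mixer's. The block is home when its +x end touches it (block centre 55 mm before this point).
- block_center (a point): Centre (half-way up) of the green tube block, 110 mm long (x) x 64 wide x 36 high, about 0.55 kg, tubes and five steel buttons on top (8 and 1 mm high). It lies on the mixer's table between the rails, 15 to 38 mm short of home, and slides with 2 to 5 N. The open slot in its +x end, 13 mm wide and 24 deep, goes around the bolt; its -x end is a plain flat face.
- block: The same green tube block; this origin is the centre of its underside.
- clamp: The lever bolt as a whole; origin on its axis at the upper face of the mixer's table, fixed. It carries the bolt (10 mm shank, right-hand thread: clockwise from above screws it in, 1.6 mm per rad), its 33 mm round head, the spring washer under the head, and the lever.
- lever_pivot (a point): Pin of the lever in the bolt's head, on the bolt's axis, at the start about 66 mm above the mixer's table; turns and sinks with the bolt. z up, y along the pin; the lever folds from upright towards +x, where the head bears a white tab. How far the washer hangs below is not known to 4 mm: it meets the block after 0.6 to 3.5 rad of turning.
- lever_end (a point): Free end of the orange lever, 62 mm from the pin; z points along the lever away from the pin. A bar 14 x 14 mm from 8 to 62 mm from the pin, upright at the start: pinch it from above by two opposite sides and twist to turn the bolt. Turning takes 0.03 N m while free and climbs by 0.4 N m per rad once the washer meets the block; snug is 0.2 to 0.4 N m. At a standstill friction may hold less of it, either way.
- lever (a joint): Angle of the lever in the head: 0 upright (open), 1.57 folded flat. It stays by friction and is folded by pushing (0.2 to 0.35 N m, up to 7 N at 50 mm from the pin, over a snug bolt); the cam then holds it. Folded, its upper side is 7 mm above the pin and it clears the block's tubes by 8 mm all round. Folding it on a bolt tightened past 0.6 N m crushes the washer.
- spare_block: Bystander: spare blue tube block, same size as the green one, standing on the bench. Leave it alone.
- vial: Bystander: vial with red cap, 31 x 72 mm, standing. Leave it alone.
- vial_b: Bystander: vial with white cap, 31 x 72 mm, standing. Leave it alone.
- cap: Bystander: loose red screw cap, 34 x 12 mm. Leave it alone.
- pen: Bystander: marker pen with blue cap, 130 mm, lying. Leave it alone.
- pen_b: Bystander: marker pen with green cap, 130 mm, lying. Leave it alone.
- timer: Bystander: white and blue bench timer, 75 x 70 x 22 mm. Leave it alone.
- tip_box: Bystander: blue pipette-tip box, 118 x 82 x 58 mm. Leave it alone.
Not all that is in view belongs to the job. There is more than one size of the block; the job needs the smallest.

How it is judged:
By the outcome, as a careful person would: the job done as asked, in the order asked, and still so for the second after the job is handed in, with the robot touching nothing.
It also fails if it takes over 72 s, if anything falls off the work surface, if the arm or the gripper's body presses on something with over 40 N, if the wrist force passes 120 N, or if a joint passes its speed limit or range.

### The arm

A 7-joint arm with a two-finger parallel gripper is mounted at the origin on the work surface. World frame = base frame: x ahead of the robot, y to its left, z up, the work surface at z = 0. Lengths are in m, angles in degrees, forces in N, time in s.
With the tool pointing down it reaches from about 0.425 to 0.875 m from the base axis. Payload 4.7 kg.
Tool frame: the origin (TCP) lies at the very end of the fingers, on their centre line; the grasp point (between the pads) lies 19 mm behind it (pinch_z is the distance from the TCP to the grasp point, in m); z points along the fingers, y is the direction in which the jaws open and shut (so a half turn about z gives the same grasp; the last joint's range is limited). The gripper opens to 87 mm and grips with 3 to 60 N. Pads are 19 mm wide; open, the fingers measure 117 mm over their backs; the gripper's body (75 mm by 190 mm) begins 51 mm behind the grasp point.
Start: joints at [-69.15, 18.392, -4.016, 83.108, 1.295, 78.541, -3.26], TCP at [0.223, 0.611, 0.223] pointing down, gripper open.
Joint ranges: [-163.93, 163.93], [-17.29, 119.83], [-79.2, 71.16], [3.27, 140.29], [-89.18, 269.18], [5.43, 117.66], [-154.24, 154.24]. Speed limits (degrees/s): [147.25, 147.25, 180, 180, 180, 180, 180].

### API

Orientations are given as [roll, pitch, yaw] about the fixed x, y, z axes, in that order (R = Rz(yaw) Ry(pitch) Rx(roll)).
In Python, from cell import get_obs, read_camera, camera_params, sign_off, pinch_z gives the robot as it stands.
- The arm moves only by the shell command python3 -m handwheel 'ROWS' [FORCE]. ROWS is JSON, a list of rows, each a list of 5 numbers: the finger opening in m, from 0 to 0.087, then the shift along the tool's x, y, z in m, then the turn about the tool's z in rad. In form: [[jaw, tx, ty, tz, twist], ...]. A call has 1 to 20 rows; each row is the pose to reach, as a shift and turn from the pose commanded when the call began, along the tool's axes at that moment; what a row does not reach only later rows make up. A row lasts 1/10 s, in which the tool goes at most 50 mm and 8.59 degrees, less where a joint would pass 70% of its speed; a pose out of reach is approached as far as the arm can. A call with a gripper value outside its range is refused whole. The fingers move at their own pace and stop on an object; FORCE is the grip in N (left out, the last holds). Time passes only in rows, so rows that repeat a pose let the fingers close. It gives the time, the measured TCP pose, the force and the opening at its end, in the units of the state.
- get_obs(): the state, without advancing time (a new reading comes with each control period).
- read_camera(name): name is "scene" or "top" or "wrist"; returns the picture (420x560x3 uint8, blue, green, red); there is no depth.
- camera_params(name): a dict with "camera_matrix" (3x3 intrinsics, pixels), "R" (3x3) and "t" (3): a world point X has camera coordinates R X + t. Camera axes: x right, y down, z forward; pixel columns grow to the right and rows downward; lengths in m; the calibration is good to about 2 mm. A picture is of the moment at which its call begins: read the wrist's pose just before it. camera_params takes no time and is no camera call; for the wrist camera it gives the pose at the moment of the call.
- sign_off(): hands the job in, once; it reports no verdict.
The state is a dict: "time_s": time; "qpos": joint angles; "joint_velocities": joint speeds; "effort": joint torques, N m; "tool_pos": TCP position; "tool_rot": TCP orientation; "force": force on the tool from outside, world axes, zero at the start; "wrist_torque": the same for the moment, N m; "grip_width": finger opening in m.
Only numpy, scipy, OpenCV 4.12 (cv2) and the standard library are available. Lean on these libraries where they do the work, as an engineer would, in place of code of your own. Each camera call takes 0.05 s, during which the arm holds its last target.

## Working session

There is one attempt and no reset: what is moved stays moved. The work goes in short steps, Python scripts to look and compute and a shell command to move; the robot and the scene stay as the last step left them, time stands still between calls to the robot, and variables do not carry over. Pictures are saved under pics/ and viewed, and the job is handed in when it is done.

```bash
mkdir -p pics; ls; python3 - <<'E'
from cell import *
import cv2
print(get_obs(),pinch_z)
for n in ("scene","top"):
    cv2.imwrite(f"pics/{n}0.png",read_camera(n)); p=camera_params(n); print(n,p)
E
```

```text
pics
{'time_s': 0.0, 'qpos': array([-69.15148464,  18.43911496,  -4.01446907,  83.17533984,
         1.29505917,  78.54032817,  -3.25929168]), 'joint_velocities': array([-0.00661173, -0.04049556, -0.05599062,  0.06300957, -0.00629713,
       -0.06035598,  0.01401264]), 'effort': array([ 1.76059707e-04, -4.91289246e+01, -4.03486155e-01, -3.12523091e+01,
       -6.36083423e-02,  4.38966625e-02,  1.97577883e-04]), 'tool_pos': array([0.22261538, 0.61009935, 0.2214569 ]), 'tool_rot': array([-1.79890459e+02,  6.15184819e-03,  1.59960962e+02]), 'force': array([ 0.58101552, -0.08342226,  0.21303155]), 'wrist_torque': array([-0.00479149, -0.00641786, -0.00372849]), 'grip_width': 0.08695285844469022} 0.0187
scene {'camera_matrix': array([[515.69102839,   0.        , 278.21741434],
       [  0.        , 515.69102839, 219.10367773],
       [  0.        ,   0.        ,   1.        ]]), 'R': array([[-0.1818954 ,  0.98316216, -0.01749931],
       [ 0.71102593,  0.11921285, -0.6929866 ],
       [-0.67923206, -0.13849354, -0.72073806]]), 't': array([ 0.11135865, -0.27952586,  1.73640528])}
top {'camera_matrix': array([[524.65324115,   0.        , 281.10668418],
       [  0.        , 524.65324115, 207.91336496],
       [  0.        ,   0.        ,   1.        ]]), 'R': array([[-2.21922871e-03, -9.99997337e-01,  6.34043032e-04],
       [-9.81000280e-01,  2.05406799e-03, -1.93995443e-01],
       [ 1.93993624e-01, -1.05251665e-03, -9.81002225e-01]]), 't': array([0.01874989, 0.55400279, 1.34363934])}
```

View pics/scene0.png

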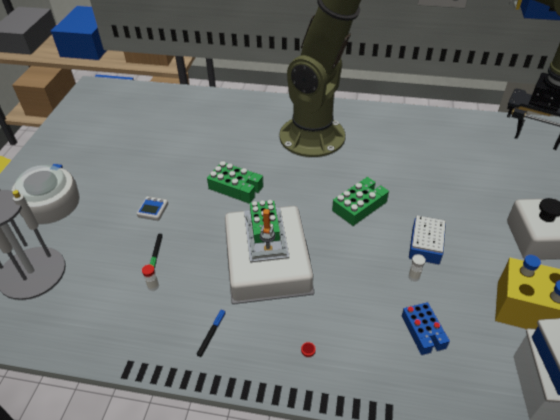

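View pics/top0.png

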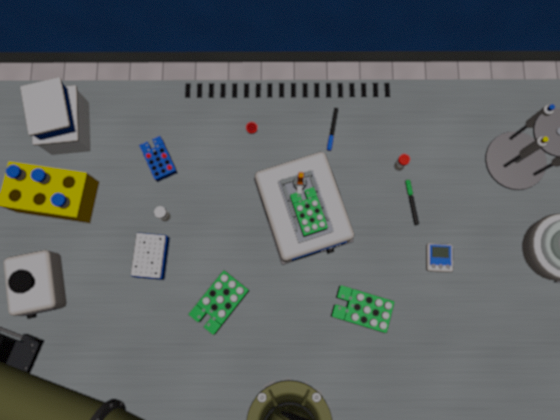

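The green blocks are at top-camera pixels (309,211), (219,302) and (364,310). The one at (309,211) is between the mixer rails and is the smallest, so it fits the description. I'll confirm that in an enlarged crop.

```bash
python3 - <<'E'
import cv2
a=cv2.imread("pics/top0.png")[140:270,245:365]; cv2.imwrite("pics/topc.png",cv2.resize(a,None,fx=4.6,fy=4.6,interpolation=3))
a=cv2.imread("pics/scene0.png")[190:310,210:330]; cv2.imwrite("pics/scenec.png",cv2.resize(a,None,fx=5,fy=5,interpolation=3))
E
```

```text
(no output)
```

View pics/topc.png

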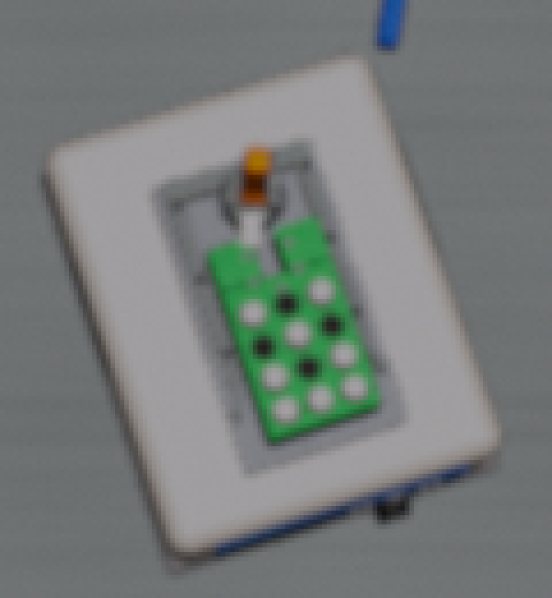

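View pics/scenec.png

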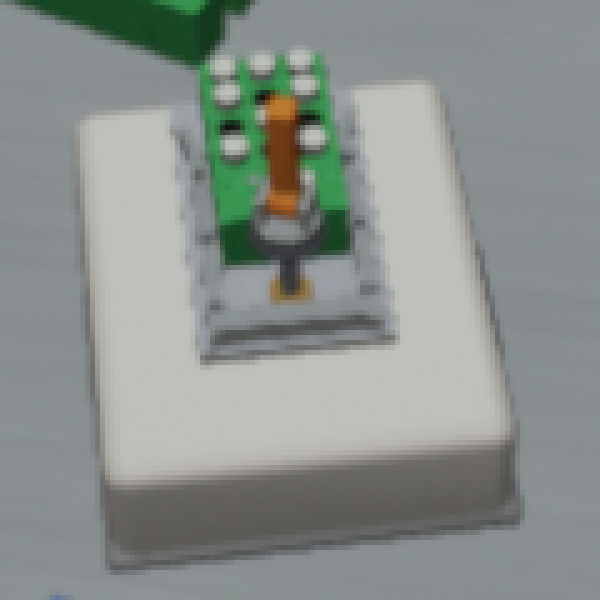

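The crop confirms it: the block between the rails has its slot at about (268,255), facing the upright lever, whose tip is at about (258,158). The white tab is at about (250,225). Next I'll compute poses from these.

```bash
cat > h.py <<'E'
import numpy as np, cv2
from cell import *
def ray(n,uv,z,p=None):
    p=p or camera_params(n); K=p["camera_matrix"];R=np.array(p["R"]);t=np.array(p["t"])
    d=R.T@np.linalg.inv(K)@np.array([uv[0],uv[1],1.]); c=-R.T@t
    return c+d*(z-c[2])/d[2]
def proj(p,X):
    K=p["camera_matrix"]; X=np.atleast_2d(X); Y=X@np.array(p["R"]).T+np.array(p["t"]); Y=Y@K.T; return Y[:,:2]/Y[:,2:]
E
python3 - <<'E'
from h import *
f=lambda u,v:((u+.5)/4.6-.5+245,(v+.5)/4.6-.5+140)
g=lambda u,v:((u+.5)/5-.5+210,(v+.5)/5-.5+190)
print("table",[ray("top",f(*q),.108).round(4) for q in((152,188),(308,143),(407,420),(250,475))])
print("block",[ray("top",f(*q),.144).round(4) for q in((270,441),(380,405),(212,250),(313,220))])
print("lever tip",ray("top",f(258,158),.236),ray("scene",g(283,103),.236))
print("tab/ shank",ray("scene",g(290,290),.108))
E
```

```text
table [array([0.6158, 0.0264, 0.108 ]), array([ 0.6418, -0.0617,  0.108 ]), array([ 0.4836, -0.1142,  0.108 ]), array([ 0.4533, -0.0273,  0.108 ])]
block [array([ 0.4669, -0.0369,  0.144 ]), array([ 0.4863, -0.0962,  0.144 ]), array([ 0.5719, -0.0064,  0.144 ]), array([ 0.5885, -0.0616,  0.144 ])]
lever tip [ 0.59904617 -0.02829336  0.236     ] [ 0.59922532 -0.02576518  0.236     ]
tab/ shank [ 0.60033458 -0.02654563  0.108     ]
```

```bash
cat >> h.py <<'E'
from scipy.spatial.transform import Rotation as Ro
def rel(target,cmd=None,rot=None):
    o=get_obs(); c=np.array(o["tool_pos"] if cmd is None else cmd); r=o["tool_rot"] if rot is None else rot
    return (Ro.from_euler("xyz",r,degrees=True).inv().apply(np.array(target)-c)).round(4)
MY=np.radians(18.3); MX=np.array([np.cos(MY),np.sin(MY),0]); MYV=np.array([-np.sin(MY),np.cos(MY),0])
O=np.array([.5590,-.0405,0])
def mix(x,y,z): return O+MX*x+MYV*y+np.array([0,0,z])
def tomix(P): d=np.array(P)-O; return np.array([d@MX,d@MYV,d[2]]).round(4)
E
python3 - <<'E'
from h import *
r=[180,0,159.96]; c=[.223,.611,.223]
print(rel([.46,.25,.26],c,r),rel(mix(-.112,0,.26),c,r),mix(-.112,0,.26))
E
```

```text
[-0.3464 -0.2579 -0.037 ] [-0.4511 -0.5664 -0.037 ] [ 0.45266435 -0.07566716  0.26      ]
```

```bash
python3 -m handwheel '[[0.02,-0.346,-0.258,-0.037,-0.669],[0.02,-0.346,-0.258,-0.037,-0.669],[0.02,-0.346,-0.258,-0.037,-0.669],[0.02,-0.346,-0.258,-0.037,-0.669],[0.02,-0.346,-0.258,-0.037,-0.669],[0.02,-0.346,-0.258,-0.037,-0.669],[0.02,-0.346,-0.258,-0.037,-0.669],[0.02,-0.346,-0.258,-0.037,-0.669],[0.02,-0.346,-0.258,-0.037,-0.669],[0.02,-0.451,-0.566,-0.037,-0.669],[0.02,-0.451,-0.566,-0.037,-0.669],[0.02,-0.451,-0.566,-0.037,-0.669],[0.02,-0.451,-0.566,-0.037,-0.669],[0.02,-0.451,-0.566,-0.037,-0.669],[0.02,-0.451,-0.566,-0.037,-0.669],[0.02,-0.451,-0.566,-0.037,-0.669],[0.02,-0.451,-0.566,-0.037,-0.669],[0.02,-0.451,-0.566,-0.037,-0.669],[0.02,-0.451,-0.566,-0.037,-0.669]]' 30
python3 - <<'E'
from h import *
p=camera_params("wrist");im=read_camera("wrist")
cv2.imwrite("pics/w1.png",im); print(p); o=get_obs(); print(o["qpos"],o["tool_pos"],o["tool_rot"],o["time_s"],o["force"])
np.savez("w1.npz",**p)
E
```

```text
time_s: 2.0
tool_pos: [0.4525, -0.074, 0.2593]
tool_rot: [180.0, -0.0, -161.6]
force: [1.6, -0.1, 0.1]
grip_width: 0.02
{'camera_matrix': array([[369.85795476,   0.        , 284.38514422],
       [  0.        , 369.85795476, 212.99217674],
       [  0.        ,   0.        ,   1.        ]]), 'R': array([[-0.31643591,  0.94861337, -0.0009942 ],
       [ 0.9041641 ,  0.30192537,  0.3022058 ],
       [ 0.28697664,  0.09472985, -0.95324219]]), 't': array([ 0.21271415, -0.43481341,  0.30331248])}
[-24.73653904  -7.96762307  28.05162325 106.49342774   3.77910917
  80.59334879 110.92372188] [ 0.45259081 -0.07389804  0.25932266] [ 1.79982207e+02 -1.98115407e-02 -1.61541159e+02] 2.05 [-0.5379758   0.49844704  0.40320459]
```

View pics/w1.png

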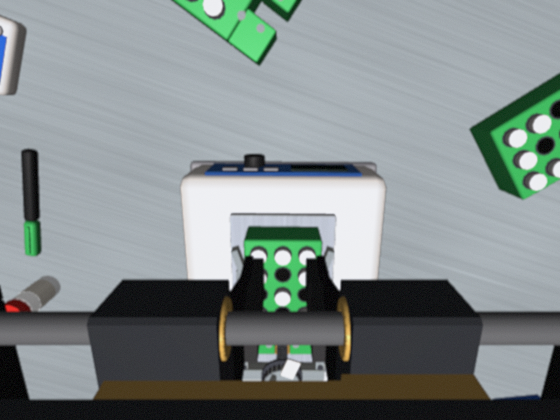

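The wrist view shows the table end edge from (231,213) to (334,214). The block's -x top edge runs from (247,228) to (322,228), and everything looks square to the tool.

```bash
python3 - <<'E'
from h import *
p=dict(np.load("w1.npz"))
for uv,z in(((231,213.5),.108),((334,214),.108),((247,228),.144),((322,228),.144)): X=ray("wrist",uv,z,p); print(X,tomix(X))
im=cv2.imread("pics/w1.png")[150:400,180:390]; cv2.imwrite("pics/w1c.png",cv2.resize(im,None,fx=2.4,fy=2.4,interpolation=3))
E
```

```text
[ 0.48301889 -0.11294984  0.108     ] [-0.0949 -0.0449  0.108 ]
[ 0.45450262 -0.02608301  0.108     ] [-0.0947  0.0465  0.108 ]
[ 0.47801849 -0.09597145  0.144     ] [-0.0943 -0.0272  0.144 ]
[ 0.45912638 -0.03940448  0.144     ] [-0.0945  0.0324  0.144 ]
```

View pics/w1c.png

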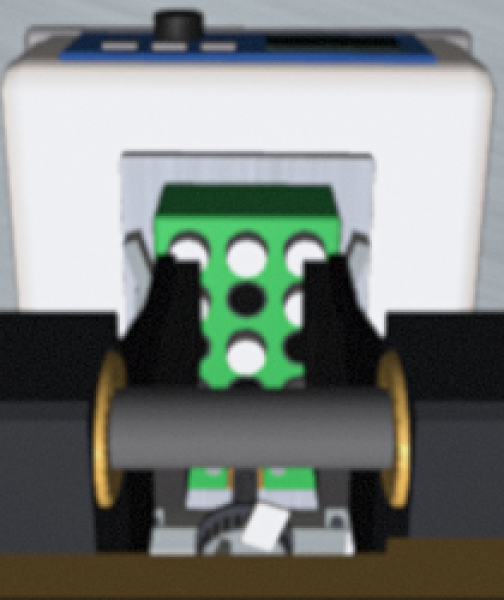

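```bash
python3 - <<'E'
from h import *
p=dict(np.load("w1.npz"))
f=lambda u,v:((u+.5)/2.4-.5+180,(v+.5)/2.4-.5+150)
for uv,z in((f(163,184),.108),(f(332,184),.108),(f(155,217),.144),(f(339,217),.144)): X=ray("wrist",uv,z,p); print(tomix(X))
print(tomix(get_obs()["tool_pos"]), rel(mix(-.106,.001,.126)),rel(mix(-.048,.001,.126)))
E
```

```text
[-0.0828 -0.0305  0.108 ]
[-0.083   0.0327  0.108 ]
[-0.0839 -0.0297  0.144 ]
[-0.0841  0.0319  0.144 ]
[-0.1115  0.0017  0.2593] [-0.0056 -0.0008  0.1333] [-0.0636 -0.0009  0.1333]
```

```bash
python3 -m handwheel '[[0.02,0,0,0.05,0],[0.02,0,0,0.1,0],[0.02,0,-0.001,0.133,0],[0.02,0,-0.001,0.133,0],[0.02,-0.008,-0.001,0.133,0],[0.02,-0.013,-0.001,0.133,0],[0.02,-0.018,-0.001,0.133,0],[0.02,-0.023,-0.001,0.133,0],[0.02,-0.026,-0.001,0.133,0],[0.02,-0.029,-0.001,0.133,0],[0.02,-0.032,-0.001,0.133,0],[0.02,-0.035,-0.001,0.133,0],[0.02,-0.035,-0.001,0.133,0]]'
python3 - <<'E'
from h import *
o=get_obs();print(tomix(o["tool_pos"]),o["tool_rot"],o["force"],o["force"]@MX)
E
```

```text
time_s: 3.35
tool_pos: [0.4868, -0.0654, 0.1265]
tool_rot: [-180.0, 0.1, -161.7]
force: [-2.3, -1.3, 2.4]
grip_width: 0.0198
[-0.0764 -0.001   0.1265] [-1.79979736e+02  6.05076175e-02 -1.61705249e+02] [-2.31846625 -1.28957426  2.35929593] -2.6061275186382318
```

```bash
python3 -m handwheel '[[0.02,-0.003,0.001,0,0],[0.02,-0.006,0.001,0,0],[0.02,-0.009,0.001,0,0],[0.02,-0.012,0.001,0,0]]'
python3 - <<'E'
from h import *
o=get_obs();print(tomix(o["tool_pos"]),o["force"],o["force"]@MX)
E
python3 -m handwheel '[[0.02,-0.002,0,0,0],[0.02,-0.004,0,0,0]]'
python3 - <<'E'
from h import *
o=get_obs();print(tomix(o["tool_pos"]),o["force"],o["force"]@MX)
E
```

```text
time_s: 3.75
tool_pos: [0.497, -0.0613, 0.1265]
tool_rot: [-180.0, -0.0, -161.7]
force: [-3.8, -3.1, 3.5]
grip_width: 0.02
[-0.0654 -0.0002  0.1265] [-3.77415068 -3.10983148  3.49652216] -4.559738432808844
time_s: 3.95
tool_pos: [0.5008, -0.06, 0.1265]
tool_rot: [-180.0, -0.0, -161.7]
force: [-5.0, -3.2, 3.8]
grip_width: 0.0201
[-0.0614 -0.0002  0.1265] [-4.97569389 -3.15676904  3.80299334] -5.715252211446129
```

```bash
python3 -m handwheel '[[0.02,-0.001,0,0,0],[0.02,-0.002,0,0,0]]'
python3 - <<'E'
from h import *
o=get_obs();print(tomix(o["tool_pos"]),o["force"],o["force"]@MX)
E
python3 -m handwheel '[[0.02,-0.001,0,0,0],[0.02,-0.002,0,0,0]]'
python3 - <<'E'
from h import *
o=get_obs();print(tomix(o["tool_pos"]),o["force"],o["force"]@MX)
E
```

```text
time_s: 4.15
tool_pos: [0.5027, -0.0593, 0.1265]
tool_rot: [-180.0, -0.0, -161.7]
force: [-5.2, -3.3, 2.9]
grip_width: 0.0203
[-0.0594 -0.0002  0.1265] [-5.21305648 -3.33556873  2.89741506] -5.996752057040612
time_s: 4.35
tool_pos: [0.5029, -0.0592, 0.1264]
tool_rot: [180.0, -0.3, -161.8]
force: [-11.7, -4.4, 9.1]
grip_width: 0.02
[-0.0592 -0.0002  0.1264] [-11.65562207  -4.35057335   9.10562734] -12.432191761494078
```

```bash
python3 -m handwheel '[[0.02,-0.001,0,0,0],[0.02,-0.002,0,0,0],[0.02,-0.002,0,0,0]]'
python3 - <<'E'
from h import *
o=get_obs();print(tomix(o["tool_pos"]),o["force"],o["force"]@MX)
cv2.imwrite("pics/t2.png",cv2.resize(read_camera("top")[140:270,245:365],None,fx=4.6,fy=4.6,interpolation=3))
cv2.imwrite("pics/s2.png",cv2.resize(read_camera("scene")[170:290,210:330],None,fx=5,fy=5,interpolation=3))
E
```

```text
time_s: 4.65
tool_pos: [0.5029, -0.0592, 0.1264]
tool_rot: [179.9, -0.5, -161.8]
force: [-15.0, -4.1, 11.4]
grip_width: 0.0198
[-0.0591 -0.0002  0.1264] [-14.98635226  -4.08365211  11.35828148] -15.51066060586771
```

View pics/s2.png

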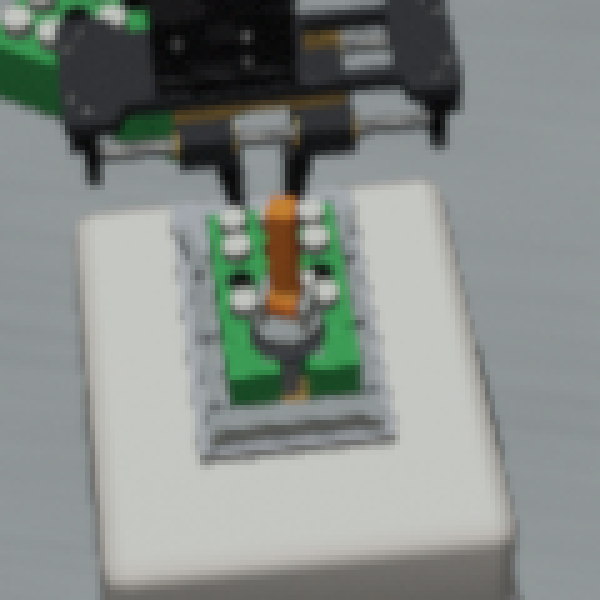

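The block stopped hard against the stop with 15 N on it. In the scene crop its end, at about (295,395), meets the stop strip. Now I'll retreat and look at the lever from beyond it.

```bash
python3 -m handwheel '[[0.02,0.008,0,0,0],[0.02,0.02,0,0,0],[0.02,0.02,0,-0.05,0],[0.02,0.02,0,-0.1,0],[0.05,0.02,0,-0.15,0],[0.05,0.02,0,-0.2,0],[0.05,-0.03,0,-0.2,0],[0.05,-0.08,0,-0.2,0],[0.05,-0.13,0,-0.2,0],[0.05,-0.18,0,-0.2,0],[0.05,-0.19,0,-0.2,0],[0.05,-0.19,0,-0.2,0]]'
python3 - <<'E'
from h import *
p=camera_params("wrist");im=read_camera("wrist"); np.savez("w2.npz",**p)
cv2.imwrite("pics/w2.png",im); o=get_obs(); print(tomix(o["tool_pos"]),o["tool_rot"],o["qpos"],o["time_s"],o["wrist_torque"],o["force"])
print(proj(p,[mix(.042,0,.236),mix(.042,0,.174)]))
E
```

```text
time_s: 5.95
tool_pos: [0.6881, 0.0036, 0.3241]
tool_rot: [-180.0, -0.1, -161.6]
force: [-0.7, -0.1, 0.0]
grip_width: 0.05
[1.349e-01 1.000e-04 3.257e-01] [-1.79974931e+02 -5.79100145e-02 -1.61689468e+02] [-22.75235265  23.39809189  30.12652731  67.94667265 -11.45513611
  91.54744999 113.29223644] 6.0 [-0.03467127  0.11059731  0.00913594] [-0.62742378 -1.40028658  1.191982  ]
[[281.48774423  77.11944079]
 [282.20461133  81.01749871]]
```

View pics/w2.png

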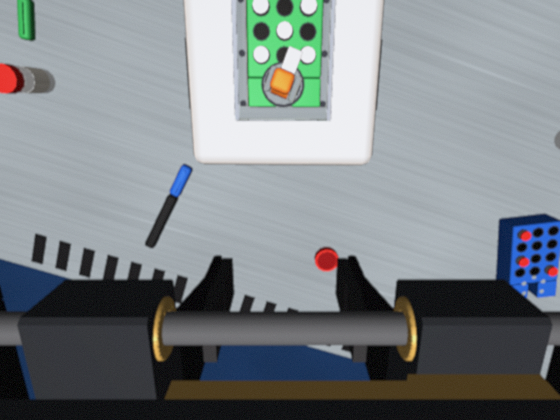

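```bash
python3 - <<'E'
import cv2
cv2.imwrite("pics/w2c.png",cv2.resize(cv2.imread("pics/w2.png")[40:120,235:335],None,fx=7,fy=7,interpolation=3))
E
```

```text
(no output)
```

View pics/w2c.png

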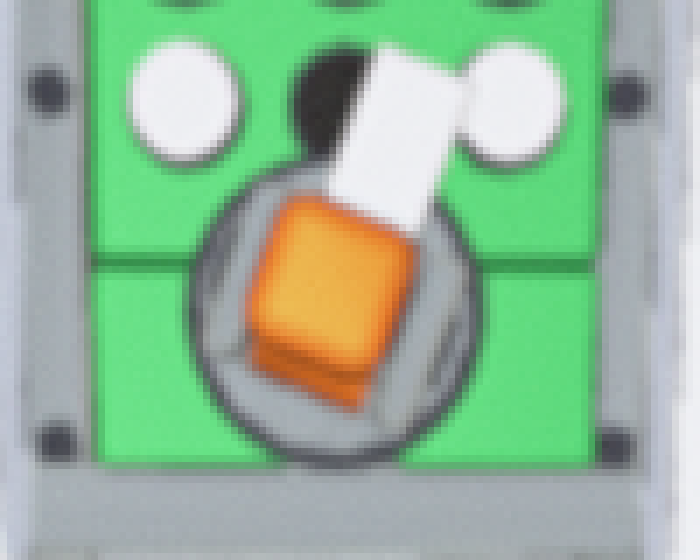

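The enlarged wrist view shows the lever's end face with its centre at crop (333,282) and corners at (287,192), (420,240), (375,370) and (248,318). The white tab points up and to the right. The block's end is flush with the stop at about row 465.

```bash
python3 - <<'E'
from h import *
p=dict(np.load("w2.npz"))
f=lambda u,v:((u+.5)/7-.5+235,(v+.5)/7-.5+40)
C=[ray("wrist",f(*q),.236,p) for q in((287,192),(420,240),(375,370),(248,318))]
print(np.mean(C,0),tomix(np.mean(C,0)))
for i,j in((3,0),(2,1),(0,1),(3,2)):
    d=C[j]-C[i]; print(np.hypot(*d[:2]),np.degrees(np.arctan2(d[1],d[0])))
for z in (.17,.18):
  for a,b in(((330,190),(378,42)),((425,228),(472,80))):
    d=ray("wrist",f(*b),z,p)-ray("wrist",f(*a),z,p); print(np.degrees(np.arctan2(d[1],d[0])))
A=ray("wrist",f(95,400),.144,p);B=ray("wrist",f(90,100),.144,p);print("block edge yaw",np.degrees(np.arctan2(*(A-B)[[1,0]])))
print([tomix(ray("wrist",f(*q),.144,p)) for q in((100,465),(590,465))])
print("head",tomix(ray("wrist",f(335,310),.17,p)))
E
```

```text
[ 0.60019024 -0.02648399  0.236     ] [0.0435 0.0004 0.236 ]
0.011314305000542218 179.70730877627068
0.01188173687261159 178.59010544745462
0.012661477708203741 89.79252933755203
0.0124417990327819 87.19054338120642
179.1465439597841
-179.84204542902023
179.1465439597841
-179.84204542902023
block edge yaw 17.754138473343602
[array([ 0.0619, -0.0298,  0.144 ]), array([0.0617, 0.0323, 0.144 ])]
head [0.044  0.0002 0.17  ]
```

```bash
python3 - <<'E'
from h import *
print(rel([.600,-.0265,.26]),rel([.600,-.0265,.198]))
E
```

```text
[0.0915 0.0003 0.0658] [0.0914 0.0004 0.1278]
```

```bash
python3 -m handwheel '[[0.05,0.04,0,0,0.15],[0.05,0.08,0,0,0.3],[0.05,0.0915,0,0,0.333],[0.05,0.0915,0,0,0.333],[0.05,0.0915,0,0.04,0.333],[0.05,0.0915,0,0.07,0.333],[0.05,0.0915,0,0.07,0.333]]'
python3 - <<'E'
from h import *
o=get_obs(); print(o["tool_pos"],o["tool_rot"],rel([.600,-.0265,.198]))
cv2.imwrite("pics/s3.png",cv2.resize(read_camera("scene")[150:270,210:330],None,fx=5,fy=5,interpolation=3))
E
```

```text
time_s: 6.7
tool_pos: [0.5976, -0.0263, 0.2531]
tool_rot: [180.0, -0.3, 179.3]
force: [0.1, 0.3, -0.5]
grip_width: 0.05
[ 0.59758364 -0.02627948  0.25312846] [179.95609447  -0.3410222  179.27137306] [-0.0027 -0.0002  0.0551]
```

View pics/s3.png

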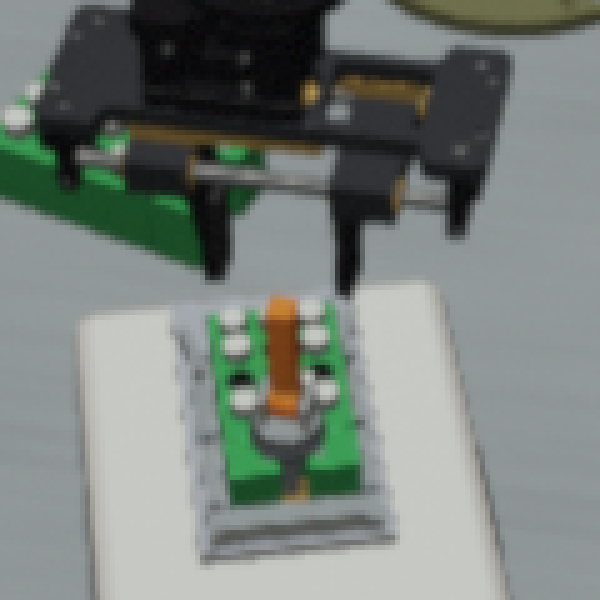

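The open fingers are at (215,275) and (345,290), straddling the lever whose tip is at (282,300). I'll descend and grip.

```bash
python3 -m handwheel '[[0.05,-0.001,0,0.03,0],[0.05,-0.001,0,0.0545,0],[0.05,-0.001,0,0.0545,0],[0.05,-0.001,0,0.0545,0]]' 40
python3 -c "
from h import *
o=get_obs(); print(o['tool_pos'],o['force'],o['wrist_torque'])"
python3 -m handwheel '[[0.014,0,0,0,0],[0.010,0,0,0,0],[0.010,0,0,0,0],[0.010,0,0,0,0],[0.010,0,0,0,0]]' 40
python3 -c "
from h import *
o=get_obs(); print(o['tool_pos'],o['tool_rot'],o['force'],o['wrist_torque'],o['qpos'])"
```

```text
time_s: 7.15
tool_pos: [0.6022, -0.027, 0.2042]
tool_rot: [180.0, 0.1, 179.2]
force: [0.0, 0.1, 1.3]
grip_width: 0.05
[ 0.602202   -0.02696371  0.20419891] [0.01780181 0.08676928 1.28653947] [-0.02626165 -0.0438874  -0.00720834]
time_s: 7.65
tool_pos: [0.6013, -0.0269, 0.2023]
tool_rot: [180.0, 0.0, 179.2]
force: [-0.5, 0.2, -0.2]
grip_width: 0.0177
[ 0.60126442 -0.02685954  0.20229724] [1.79994236e+02 2.15855049e-02 1.79212547e+02] [-0.51776722  0.19003882 -0.24150026] [0.02415895 0.04177403 0.00052883] [-27.89431104  14.34069831  33.15975388  93.10635252  -8.07260014
  74.93589449  95.76105821]
```

```bash
python3 -m handwheel '[[0.010,0,0,0,0],[0.010,0,0,0,0],[0.010,0,0,0,0]]' 40
python3 -c "
from h import *
o=get_obs(); print(o['tool_pos'],o['tool_rot'],o['force'],o['wrist_torque'])"
```

```text
time_s: 7.95
tool_pos: [0.6012, -0.0273, 0.2023]
tool_rot: [-180.0, 0.0, 179.2]
force: [0.0, -2.1, 1.7]
grip_width: 0.0133
[ 0.60121476 -0.02734459  0.20225221] [-1.79976063e+02  1.58598889e-02  1.79186996e+02] [ 0.00631944 -2.05609944  1.65337223] [-0.33444348  0.06276728 -0.04164287]
```

```bash
cat > r.sh <<'E'
python3 -c "
from h import *
o=get_obs(); print(o['tool_pos'].round(4),o['tool_rot'].round(2),o['force'].round(2),'Tz',o['wrist_torque'].round(3),'q7',o['qpos'][6].round(1),o['grip_width'].round(4))"
E
python3 -m handwheel '[[0.010,0,0,0.0001,0.08],[0.010,0,0,0.0002,0.16],[0.010,0,0,0.0004,0.24]]' 50; sh r.sh
python3 -m handwheel '[[0.010,0,0,0.0001,0.08],[0.010,0,0,0.0002,0.16],[0.010,0,0,0.0004,0.24]]' 50; sh r.sh
```

```text
time_s: 8.25
tool_pos: [0.6012, -0.0275, 0.2019]
tool_rot: [-180.0, 0.0, 165.2]
force: [-0.6, -2.1, 2.1]
grip_width: 0.0134
time_s: 8.55
tool_pos: [0.6012, -0.0277, 0.2015]
tool_rot: [-180.0, 0.0, 151.5]
force: [-0.8, -2.5, 2.7]
grip_width: 0.0137Traceback (most recent call last):
  File "<string>", line 3, in <module>
    o=get_obs(); print(o['tool_pos'].round(4),o['tool_rot'].round(2),o['force'].round(2),'Tz',o['wrist_torque'].round(3),'q7',o['qpos'][6].round(1),o['grip_width'].round(4))
                                                                                                                                                    ^^^^^^^^^^^^^^^^^^^^^
AttributeError: 'float' object has no attribute 'round'
Traceback (most recent call last):
AttributeError: 'float' object has no attribute 'round'
```

```bash
sed -i "s/,o\['grip_width'\].round(4)//" r.sh; sh r.sh
python3 -m handwheel '[[0.010,0,0,0.0001,0.08],[0.010,0,0,0.0002,0.16],[0.010,0,0,0.0004,0.24]]' 50|tail -1; sh r.sh
python3 -m handwheel '[[0.010,0,0,0.0001,0.08],[0.010,0,0,0.0002,0.16],[0.010,0,0,0.0004,0.24]]' 50|tail -1; sh r.sh
```

```text
[ 0.6012 -0.0277  0.2015] [-1.7996e+02  4.0000e-02  1.5149e+02] [-0.83 -2.5   2.67] Tz [-0.474  0.152  0.06 ] q7 68.9
grip_width: 0.0135
[ 0.6011 -0.0278  0.2011] [-1.7996e+02  4.0000e-02  1.3773e+02] [-0.68 -2.13  2.28] Tz [-0.602  0.203  0.017] q7 55.7
grip_width: 0.0139
[ 0.601  -0.028   0.2007] [-1.7995e+02  5.0000e-02  1.2398e+02] [-1.81 -2.64  2.93] Tz [-0.606  0.296  0.063] q7 42.4
```

```bash

python3 -m handwheel '[[0.010,0,0,0.0001,0.08],[0.010,0,0,0.0002,0.16],[0.010,0,0,0.0004,0.24]]' 50|tail -1; sh r.sh
python3 -m handwheel '[[0.010,0,0,0.0001,0.08],[0.010,0,0,0.0002,0.16],[0.010,0,0,0.0004,0.24]]' 50|tail -1; sh r.sh
```

```text
grip_width: 0.0134
[ 0.6008 -0.0281  0.2003] [-1.7995e+02  6.0000e-02  1.1022e+02] [-0.28 -2.09  2.73] Tz [-0.723  0.364  0.005] q7 29.2
grip_width: 0.0133
[ 0.6007 -0.0281  0.1999] [-1.7995e+02  7.0000e-02  9.6470e+01] [-1.68 -2.75  3.07] Tz [-0.674  0.54  -0.063] q7 16.1
```

```bash

python3 -m handwheel '[[0.010,0,0,0.0001,0.08],[0.010,0,0,0.0002,0.16],[0.010,0,0,0.0004,0.24]]' 50|tail -1; sh r.sh
```

```text
grip_width: 0.0135
[ 0.6005 -0.0281  0.1996] [-1.7994e+02  8.0000e-02  8.2710e+01] [-1.37 -2.85  3.89] Tz [-0.71   0.624 -0.033] q7 3.0
```

```bash

python3 -m handwheel '[[0.010,0,0,0.0001,0.08],[0.010,0,0,0.0002,0.16]]' 50|tail -1; sh r.sh
python3 -m handwheel '[[0.010,0,0,0.0001,0.08],[0.010,0,0,0.0002,0.16]]' 50|tail -1; sh r.sh

```

```text
grip_width: 0.0135
[ 0.6004 -0.0281  0.1993] [-1.7994e+02  9.0000e-02  7.3550e+01] [-2.99 -2.34  3.58] Tz [-0.643  0.693  0.033] q7 -5.7
grip_width: 0.0134
[ 0.6003 -0.0281  0.1991] [-1.7994e+02  1.0000e-01  6.4380e+01] [-3.09 -1.9   3.91] Tz [-0.647  0.711  0.024] q7 -14.4
```

```bash

python3 -m handwheel '[[0.010,0,0,0.0001,0.08],[0.010,0,0,0.0003,0.16]]' 50|tail -1; sh r.sh
python3 -c "
from h import *
cv2.imwrite('pics/s4.png',cv2.resize(read_camera('scene')[150:270,210:330],None,fx=5,fy=5,interpolation=3))"; sh r.sh
```

```text
grip_width: 0.0138
[ 0.6003 -0.028   0.1988] [-1.7995e+02  1.1000e-01  5.5210e+01] [-2.74 -2.56  3.96] Tz [-0.651  0.909 -0.042] q7 -23.0
[ 0.6003 -0.028   0.1988] [-1.7995e+02  1.1000e-01  5.5040e+01] [-4.37 -2.77  3.87] Tz [-0.628  0.954 -0.039] q7 -23.2
```

View pics/s4.png

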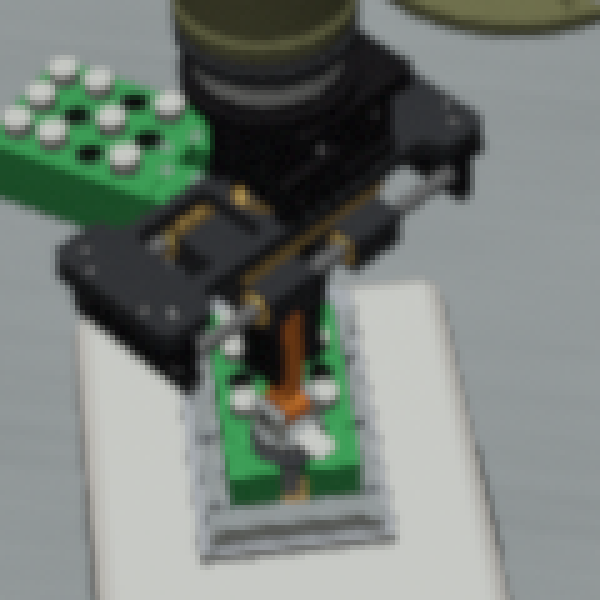

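The tab now points to the front right at (315,440), so the bolt is turning with the lever. I'll continue.

```bash

python3 -m handwheel '[[0.010,0,0,0.0001,0.08],[0.010,0,0,0.0002,0.16]]' 50|tail -1; sh r.sh
python3 -m handwheel '[[0.010,0,0,0.0001,0.08],[0.010,0,0,0.0003,0.16]]' 50|tail -1; sh r.sh

```

```text
grip_width: 0.0135
[ 0.6002 -0.028   0.1985] [-1.7995e+02  1.2000e-01  4.6140e+01] [-4.11 -2.58  4.71] Tz [-0.668  1.024 -0.041] q7 -31.5
grip_width: 0.0137
[ 0.6001 -0.0279  0.1983] [-1.7996e+02  1.2000e-01  3.6970e+01] [-4.31 -1.29  5.15] Tz [-0.59   1.108  0.064] q7 -40.1
```

```bash

python3 -m handwheel '[[0.010,0,0,0.0001,0.08],[0.010,0,0,0.0002,0.16]]' 50|tail -1; sh r.sh
python3 -m handwheel '[[0.010,0,0,0.0001,0.08],[0.010,0,0,0.0003,0.16]]' 50|tail -1; sh r.sh

```

```text
grip_width: 0.0138
[ 0.6001 -0.0278  0.198 ] [-1.7997e+02  1.3000e-01  2.7810e+01] [-5.02 -1.58  3.27] Tz [-0.556  1.076  0.02 ] q7 -48.6
grip_width: 0.0134
[ 0.6    -0.0277  0.1978] [-1.7998e+02  1.4000e-01  1.8640e+01] [-4.73 -2.52  5.05] Tz [-0.542  1.181  0.014] q7 -57.0
```

```bash

python3 -m handwheel '[[0.010,-0.0007,0,0.0001,0.08],[0.010,-0.0013,0,0.0003,0.16]]' 50|tail -1; sh r.sh
python3 -m handwheel '[[0.010,0,0,0.0001,0.08],[0.010,0,0,0.0002,0.16]]' 50|tail -1; sh r.sh

```

```text
grip_width: 0.0136
[ 0.5997 -0.0276  0.1976] [1.80e+02 2.00e-02 9.51e+00] [-1.98 -1.48  3.07] Tz [-0.333  0.433  0.052] q7 -65.4
grip_width: 0.0134
[ 0.5997 -0.0275  0.1974] [1.7999e+02 2.0000e-02 3.6000e-01] [-2.39 -1.5   3.33] Tz [-0.436  0.701  0.147] q7 -73.7
```

```bash

python3 -m handwheel '[[0.010,0,0,0.0001,0.08]]' 50|tail -1; sh r.sh
python3 -m handwheel '[[0.010,0,0,0.0001,0.08]]' 50|tail -1; sh r.sh

```

```text
grip_width: 0.0134
[ 0.5997 -0.0275  0.1973] [ 1.7999e+02  2.0000e-02 -4.2100e+00] [-1.62 -1.28  3.99] Tz [-0.37   0.681  0.158] q7 -77.8
grip_width: 0.0137
[ 0.5997 -0.0274  0.1972] [ 1.7999e+02  2.0000e-02 -8.7900e+00] [-2.05 -0.81  3.34] Tz [-0.334  0.68   0.215] q7 -82.0
```

```bash

python3 -m handwheel '[[0.010,0,0,0.0001,0.06]]' 50|tail -1; sh r.sh
python3 -m handwheel '[[0.010,0,0,0.0001,0.06]]' 50|tail -1; sh r.sh

```

```text
grip_width: 0.0136
[ 0.5998 -0.0274  0.1971] [ 1.7999e+02  2.0000e-02 -1.2200e+01] [-1.95 -0.63  4.48] Tz [-0.321  0.625  0.211] q7 -85.1
grip_width: 0.0134
[ 0.5998 -0.0273  0.197 ] [ 1.7999e+02  2.0000e-02 -1.5610e+01] [-2.44 -0.69  3.93] Tz [-0.306  0.699  0.252] q7 -88.2
```

```bash

python3 -m handwheel '[[0.010,0,0,0.0001,0.06]]' 50|tail -1; sh r.sh

```

```text
grip_width: 0.0139
[ 0.5998 -0.0273  0.1969] [ 1.7999e+02  2.0000e-02 -1.9050e+01] [-2.51 -0.77  4.27] Tz [-0.28   0.744  0.238] q7 -91.4
```

```bash

python3 -m handwheel '[[0.010,0,0,0.0001,0.07]]' 50|tail -1; sh r.sh
python3 -m handwheel '[[0.010,0,0,0,0.0]]' 50|tail -1; sh r.sh
python3 -m handwheel '[[0.010,0,0,0,0.0]]' 50|tail -1; sh r.sh

```

```text
grip_width: 0.0135
[ 0.5998 -0.0273  0.1969] [ 1.7999e+02  2.0000e-02 -2.3060e+01] [-2.77 -0.91  3.42] Tz [-0.263  0.792  0.216] q7 -95.2
grip_width: 0.0138
[ 0.5998 -0.0272  0.1968] [ 1.7999e+02  2.0000e-02 -2.2980e+01] [-2.52 -0.05  5.05] Tz [-0.305  0.797 -0.081] q7 -95.1
grip_width: 0.0134
[ 0.5998 -0.0272  0.1968] [-1.7999e+02  2.0000e-02 -2.2900e+01] [-3.29 -0.68  5.74] Tz [-0.217  0.826 -0.075] q7 -95.0
```

```bash

python3 -m handwheel '[[0.010,0,0,0.0001,0.03]]' 50|tail -1; sh r.sh
python3 -m handwheel '[[0.010,0,0,0.0001,0.04]]' 50|tail -1; sh r.sh

```

```text
grip_width: 0.0135
[ 0.5998 -0.0272  0.1968] [-1.7998e+02  2.0000e-02 -2.4640e+01] [-2.97 -0.92  5.56] Tz [-0.189  0.834  0.087] q7 -96.6
grip_width: 0.0139
[ 0.5999 -0.0272  0.1968] [-1.7998e+02  2.0000e-02 -2.6950e+01] [-3.22 -0.43  6.11] Tz [-0.19   0.899  0.116] q7 -98.8
```

```bash

python3 -m handwheel '[[0.010,0,0,0.0001,0.05]]' 50|tail -1; sh r.sh

```

```text
grip_width: 0.0133
[ 0.5998 -0.0272  0.1967] [-1.7998e+02  2.0000e-02 -2.9830e+01] [-3.01  0.15  6.92] Tz [-0.173  0.899  0.259] q7 -101.6
```

Snug: Tz while moving is about 0.26, after first contact near 2.9 rad. I'll release, rise and step behind the lever.

```bash

python3 -m handwheel '[[0.05,0,0,0,0],[0.05,0,0,0,0],[0.05,0,0,0,0],[0.05,0,0,-0.03,0],[0.05,0,0,-0.06,0],[0.05,0,0,-0.06,0],[0.0,-0.04,0,-0.06,0],[0.0,-0.04,0,-0.06,0],[0.0,-0.04,0,-0.06,0],[0.0,-0.04,0,-0.06,0]]' 40; sh r.sh
python3 - <<'E'
from h import *
for n,(a,b) in dict(scene=(170,210),top=(130,245)).items():
    cv2.imwrite(f"pics/{n}5.png",cv2.resize(read_camera(n)[a:a+120,b:b+120],None,fx=5,fy=5,interpolation=3))
E
```

```text
time_s: 14.0
tool_pos: [0.5656, -0.0075, 0.2561]
tool_rot: [-180.0, -0.0, -29.9]
force: [-0.0, -0.3, -0.5]
grip_width: 0.026
[ 0.5656 -0.0075  0.2561] [-1.7998e+02 -3.0000e-02 -2.9900e+01] [-0.05 -0.29 -0.54] Tz [-0.041  0.097  0.004] q7 -110.3
```

View pics/scene5.png

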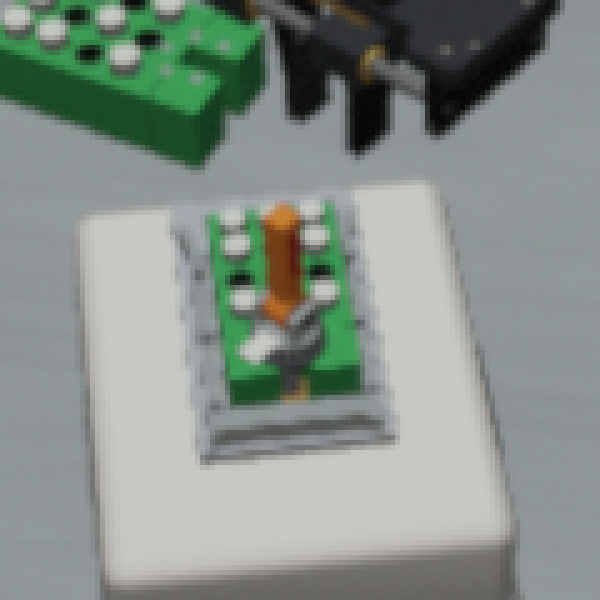

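The lever is upright with its tip at (283,212), the head is down on the block, and the tab points front-left at (258,347). I'll check the tab heading by projection.

```bash
python3 - <<'E'
from h import *
p=camera_params("scene"); b=np.array([.6,-.0268,0])
for h in(-15,-30,-45):
    a=np.radians(h); print(h,((proj(p,b+[.022*np.cos(a),.022*np.sin(a),.163])-[210,170])*5).round())
print("tip",((proj(p,b+[0,0,.230])-[210,170])*5).round())
P=lambda x,z: rel(b+np.array([x*np.cos(np.radians(-29.9)),x*np.sin(np.radians(-29.9)),z]))
pz=.168
for phi in(0,):pass
print("behind lever hi",P(-.035,.26),"lo",P(-.030,pz+.045))
for d in (0,15,30,45,60,75,90):
    f=np.radians(d); r=.048; x=r*np.sin(f)-.007*np.cos(f)-.0095; z=pz+r*np.cos(f)+.007*np.sin(f); print(d,P(x,z))
E
```

```text
-15 [[263. 343.]]
-30 [[253. 338.]]
-45 [[245. 331.]]
tip [[279. 211.]]
behind lever hi [ 0.004  -0.001  -0.0038] lo [ 0.0089 -0.001   0.0432]
0 [ 0.0224 -0.001   0.0402]
15 [ 0.0351 -0.001   0.04  ]
30 [ 0.0474 -0.0011  0.0432]
45 [ 0.0584 -0.0011  0.0493]
60 [ 0.0675 -0.0011  0.0582]
75 [ 0.074  -0.0011  0.0691]
90 [ 0.0774 -0.0011  0.0813]
```

```bash

python3 -m handwheel '[[0.0,0.005,-0.001,0.02,0],[0.0,0.005,-0.001,0.04,0],[0.0,0.005,-0.001,0.04,0],[0.0,0.015,-0.001,0.04,0],[0.0,0.022,-0.001,0.04,0],[0.0,0.028,-0.001,0.04,0],[0.0,0.035,-0.001,0.04,0]]' 40; sh r.sh
python3 -m handwheel '[[0.0,0.006,0,0.0015,0],[0.0,0.012,0,0.003,0],[0.0,0.018,0,0.006,0],[0.0,0.023,0,0.009,0]]' 40; sh r.sh
```

```text
time_s: 14.8
tool_pos: [0.5956, -0.0236, 0.2168]
tool_rot: [-180.0, 0.2, -29.9]
force: [-4.0, 1.9, 2.9]
grip_width: 0.0006
[ 0.5956 -0.0236  0.2168] [-1.800e+02  1.600e-01 -2.991e+01] [-4.04  1.89  2.93] Tz [ 0.434  1.252 -0.084] q7 -104.3
time_s: 15.2
tool_pos: [0.6167, -0.0357, 0.2078]
tool_rot: [-180.0, -0.0, -29.9]
force: [-2.8, 2.2, 5.6]
grip_width: 0.0005
[ 0.6167 -0.0357  0.2078] [-1.7997e+02 -4.0000e-02 -2.9920e+01] [-2.82  2.16  5.57] Tz [ 0.315  0.904 -0.066] q7 -101.7
```

```bash

python3 -m handwheel '[[0.0,0.005,0,0.004,0],[0.0,0.009,0,0.009,0],[0.0,0.013,0,0.015,0],[0.0,0.016,0,0.020,0],[0.0,0.018,0,0.026,0]]' 40; sh r.sh
python3 -c "
from h import *
cv2.imwrite('pics/s6.png',cv2.resize(read_camera('scene')[170:290,210:330],None,fx=5,fy=5,interpolation=3))"
```

```text
time_s: 15.7
tool_pos: [0.6327, -0.0448, 0.182]
tool_rot: [-179.9, -0.1, -29.9]
force: [-2.3, 1.4, 6.3]
grip_width: 0.0005
[ 0.6327 -0.0448  0.182 ] [-1.7995e+02 -9.0000e-02 -2.9920e+01] [-2.3   1.36  6.31] Tz [ 0.376  0.821 -0.028] q7 -99.5
```

View pics/s6.png

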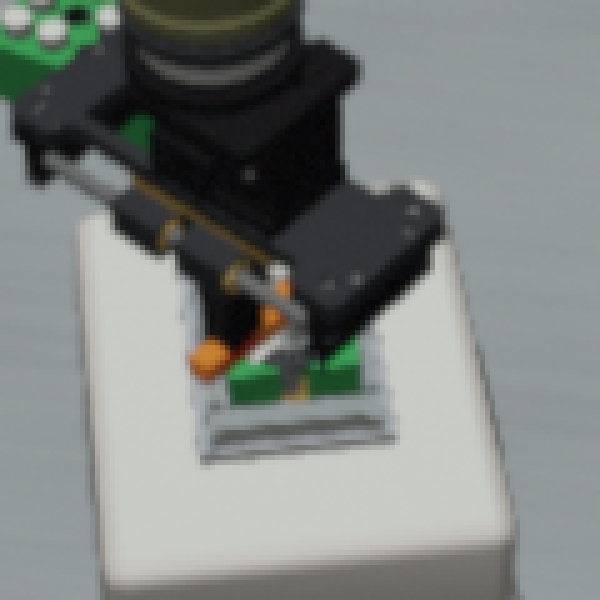

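The lever is nearly flat, with its end at (210,358). I'll press down gently to the end of travel.

```bash

python3 -m handwheel '[[0.0,0.0005,0,0.002,0],[0.0,0.001,0,0.004,0],[0.0,0.001,0,0.006,0]]' 40; sh r.sh
python3 -m handwheel '[[0.0,0,0,0.001,0],[0.0,0,0,0.002,0]]' 40; sh r.sh
```

```text
time_s: 16.05
tool_pos: [0.6337, -0.0453, 0.1764]
tool_rot: [-179.9, -0.1, -29.9]
force: [-0.9, 1.2, 10.2]
grip_width: 0.0005
[ 0.6337 -0.0453  0.1764] [-1.7994e+02 -1.3000e-01 -2.9920e+01] [-0.89  1.17 10.17] Tz [0.265 0.728 0.068] q7 -99.3
time_s: 16.25
tool_pos: [0.6339, -0.0454, 0.176]
tool_rot: [-179.9, -0.2, -29.9]
force: [-5.4, 1.7, 18.2]
grip_width: 0.0004
[ 0.6339 -0.0454  0.176 ] [-1.7989e+02 -1.6000e-01 -2.9910e+01] [-5.39  1.65 18.25] Tz [ 0.458  1.403 -0.015] q7 -99.3
```

```bash

python3 -m handwheel '[[0.0,0,0,-0.04,0],[0.0,0,0,-0.09,0],[0.0,-0.05,0,-0.14,0],[0.0,-0.10,0,-0.15,0],[0.0,-0.13,0,-0.15,0],[0.0,-0.13,0,-0.15,0],[0.0,-0.13,0,-0.15,0]]' 40; sh r.sh
python3 - <<'E'
from h import *
p=camera_params("wrist"); np.savez("w7.npz",**p); im=read_camera("wrist"); cv2.imwrite("pics/w7.png",im)
print(proj(p,[[.6,-.0268,.168],[.654,-.0577,.175]]))
cv2.imwrite("pics/s7.png",cv2.resize(read_camera("scene")[170:290,210:330],None,fx=5,fy=5,interpolation=3))
E
```

```text
time_s: 16.95
tool_pos: [0.5198, 0.022, 0.324]
tool_rot: [-179.6, 0.0, -29.6]
force: [0.5, -0.2, 0.3]
grip_width: 0.0001
[0.5198 0.022  0.324 ] [-1.7964e+02  3.0000e-02 -2.9630e+01] [ 0.46 -0.24  0.26] Tz [-0.068  0.191  0.009] q7 -125.9
[[290.06549997  82.04649045]
 [290.7919007   -7.37126013]]
```

View pics/w7.png

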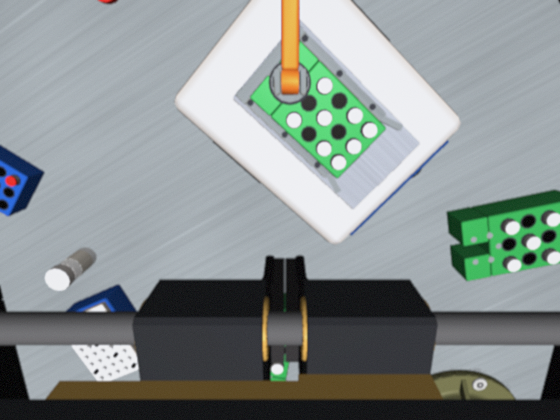

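View pics/s7.png

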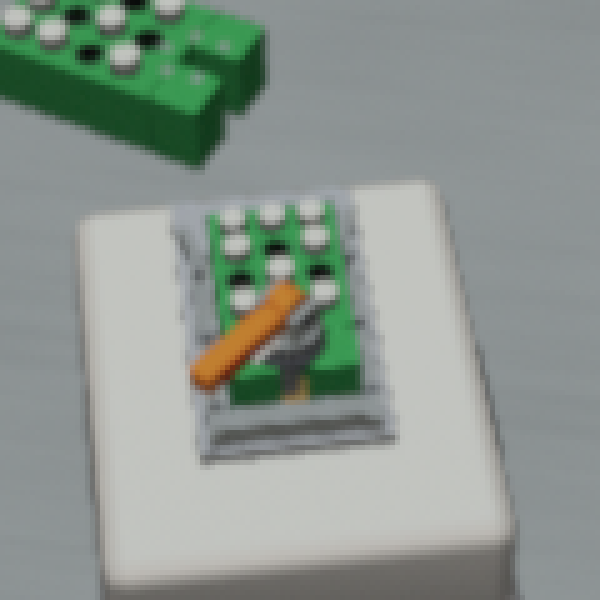

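The lever lies over the front-left corner, with its tip at (203,372) and root at (292,292). The block's front end, at about row 395, is still against the stop. I'll check flatness and home numerically.

```bash
python3 - <<'E'
from h import *
p=camera_params("scene"); a=np.radians(-29.9)
for d in (90,85,80):
    f=np.radians(d); X=np.array([.6,-.0268,.168])+.062*np.array([np.sin(f)*np.cos(a),np.sin(f)*np.sin(a),np.cos(f)]); print(d,((proj(p,X)-[210,170])*5).round())
im=cv2.imread("pics/w7.png")[0:230,170:470]; cv2.imwrite("pics/w7c.png",cv2.resize(im,None,fx=2.6,fy=2.6,interpolation=3))
E
```

```text
90 [[194. 381.]]
85 [[194. 373.]]
80 [[194. 364.]]
```

View pics/w7c.png

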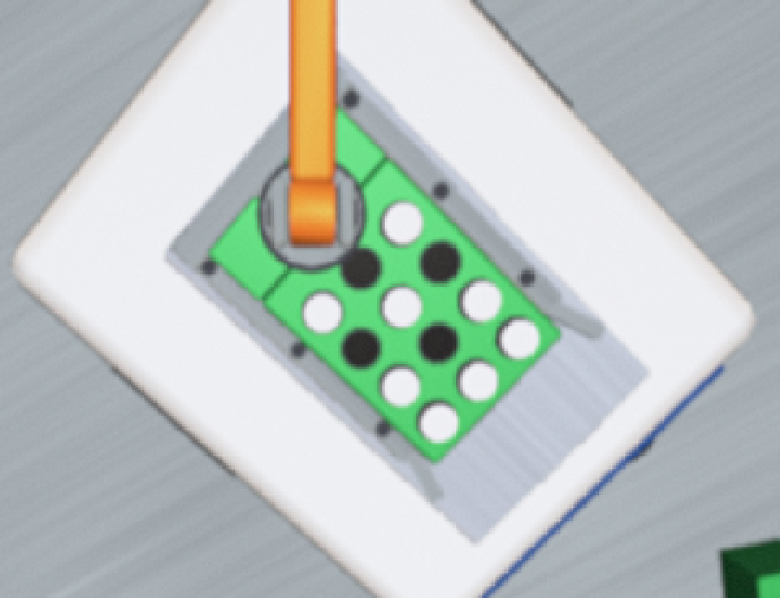

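```bash
python3 - <<'E'
from h import *
p=dict(np.load("w7.npz"))
f=lambda u,v:((u+.5)/2.6-.5+170,(v+.5)/2.6-.5)
for q in((437,460),(558,333),(210,252)): print(tomix(ray("wrist",f(*q),.144,p)))
for q in((478,543),(647,373),(167,255)): print("table",tomix(ray("wrist",f(*q),.108,p)))
cv2.imwrite("pics/t8.png",read_camera("top"))
o=get_obs();print(o["time_s"])
E
```

```text
[-0.046   0.0312  0.144 ]
[-0.0456 -0.0288  0.144 ]
[0.0613 0.0317 0.144 ]
table [-0.0916  0.0469  0.108 ]
table [-0.091  -0.0456  0.108 ]
table [0.0751 0.0456 0.108 ]
17.1
```

View pics/t8.png

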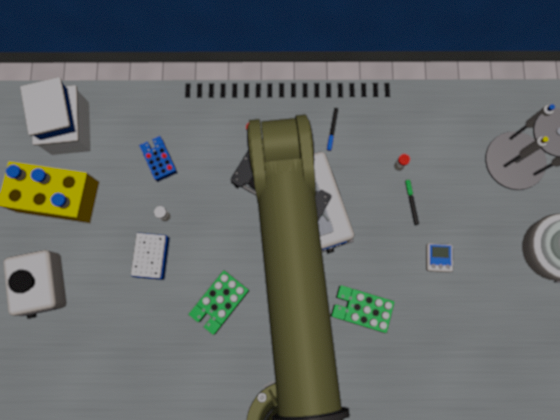

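The block's +x end is at mixer x of about 61 mm, compared with about 62 mm when it was pushed home, so it hasn't moved within measuring error. The bystanders are at their starting pixels, and the robot is clear of everything.

```bash
python3 -c "
from cell import *
print(sign_off())"
```

```text
the job is handed in; nothing more can be done
None
```

The green block is home against the end stop, the bolt is screwed in snug, and the lever is folded down flat. I handed the job in at about 17 s.

- **Block:** I pushed it until it stopped hard against the end stop, with about 15 N on it. After folding, its end measured 61 mm along the mixer, against 62 mm when first pushed home. That is the same within the 2 mm calibration.
- **Bolt:** I turned it about 3.65 rad clockwise; the washer met the block at roughly 2.9 rad. The last torque reading while turning was 0.26 N m, and a straight-line estimate gives 0.26–0.34 N m, inside the 0.2–0.4 N m snug range.
- **Torque noise:** The wrist torque scattered by about ±0.05 N m and read lower at and just after a standstill (-0.08 to 0.12 N m). The snug figure therefore rests on the readings while turning.
- **Lever:** I pressed it to a hard stop with 18 N, its upper side at z = 0.176 m against 0.175 m expected. One scene-camera reading of the tip came out about 9 enlarged pixels (under 2 camera pixels) off the flat prediction, at the limit of what I could read.
- **Bench:** In the last top view the bystanders in sight were where they started. The arm partly hid the loose cap in that picture, but no move went near it.

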